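Pack two specimen pots and hasp the transit case

ROBOT

A 6-joint arm with a two-finger parallel gripper is mounted at the origin on a cart in front of the work surface, level with it; the furniture and walls round the work are solid. World frame = base frame: x ahead of the robot, y to its left, z up, the work surface at z = 0. Lengths are in m, angles in rad, forces in N, time in s.
With the tool pointing down it reaches from about 0.375 to 0.9 m from the base axis. Payload 3.1 kg.
Tool frame: the origin (TCP) lies on the centre line of the jaws, within the pads' length; the fingertips stand 25 mm ahead of it and the grasp point (between the pads) lies 6 mm ahead of it (manip.tip_extent is the distance from the TCP to the fingertips, in m); z points along the fingers, y is the line along which they close (so a half turn about z gives the same grasp; the last joint's range is limited). The gripper opens to 85 mm and grips with 20 to 120 N. Pads are 22 mm wide; open, the fingers measure 114 mm over their backs; the gripper's body (76 mm by 85 mm) begins 54 mm behind the grasp point. The pads swing forward as they close: fully open they stand 13 mm farther back than shut.
Start: joints at [-1.419, 0.527, 1.433, -0, 1.181, -0.178], TCP at [0.203, -0.591, 0.256] pointing down, gripper open.
Joint ranges: [-3.08, 3.08], [-0.75, 2.2], [0.22, 2.44], [-1.43, 4.57], [0, 2.65], [-2.85, 2.85]. Speed limits (rad/s): [2.79, 2.79, 3.14, 3.14, 3.14, 3.14].

INTERFACE

Orientations are given as a unit quaternion [x, y, z, w].
In Python, from station import readout, imaging, order, manip gives the robot as it stands.
- The arm moves only by the tool move_arm, never from a script. Its argument "rows" is a list of rows, each a list of 7 numbers: the turn, a rotation vector about the tool's x, y, z in degrees, then the shift along the tool's x, y, z in mm, then the closure, from 0 (fully open) to 1 (shut). A call has 1 to 12 rows; each row is the pose to reach, as a shift and turn from the pose commanded when the call began, along the tool's axes at that moment; what a row does not reach only later rows make up. A row lasts 1/12 s, in which the tool goes at most 41.7 mm and 7.16 degrees, less where a joint would pass 70% of its speed; a pose out of reach is approached as far as the arm can. A call with a gripper value outside its range is refused whole. The fingers move at their own pace and stop on an object; "squeeze" is the grip in N (left out, the last holds). Time passes only in rows, so rows that repeat a pose let the fingers close. It gives the time, the measured TCP pose, the force, the opening and the grip force at its end, in the units of the state.
- readout.sense(): the state, without advancing time (a new reading comes with each control period).
- imaging.snapshot(name): name is "scene" or "top" or "wrist"; returns a dict with "img" (384x512x3 uint8, red, green, blue), "z_map" (384x512 float32, m along the optical axis (not along the pixel's ray), 0 where there is no reading), "fovy" (degrees; the focal length in pixels is half the picture's height over the tangent of half this angle, whatever the lens; pixels are square), "cx", "cy" (the principal point, pixels), "rvec" (rotation vector, rad) and "tvec" (3), from world to camera coordinates, as OpenCV has them. Camera axes: x right, y down, z forward; pixel columns grow to the right and rows downward; lengths in m; the calibration is good to about 2 mm. A picture is of the moment at which its call begins.
- order.sign_off(): hands the job in; it is judged then, once.
The state is a dict: "t": time; "q": joint angles; "qd": joint speeds; "tau": joint torques, N m; "tcp_pos": TCP position; "tool_rot": TCP orientation; "force": force on the tool from outside, world axes, zero at the start; "ft_torque": the same for the moment, N m; "finger_gap": opening from 0.0 (shut) to 1.0 (fully open); "gripper_force": force on a finger pad.
Only numpy, scipy, OpenCV 4.12 (cv2) and the standard library are available. Lean on these libraries where they do the work, as an engineer would, in place of code of your own. Each camera call takes 0.05 s, during which the arm holds its last target. There are 200 camera calls.

TASK

Two of the three equal short specimen pots beside the open transit case (not the one taller pot among them, which does not fit) go out for a second opinion: stand any two upright in separate bays of the case and leave the third where it stands on the bench as our reference. Lower the case's lid gently until it is fully shut, then swing the hinged hasp on its front edge over and down flat against the front, so that the staple stands out through the slot ready for the courier's seal. Keep all pots upright and leave everything else on the bench where it is.

Things in the scene. Friction and masses are not known exactly. Their poses are not given: they have to be found in the camera images.
- case: grey plastic transit case, aluminium edging, fixed to the bench; base 120 mm deep (x), 264 wide (y), 52 high, walls 4. Origin: centre of its underside; x from the front (facing the robot) to the hinged rear, y to the left, z up. Dark foam, top at z = 34 mm, has three 64 x 64 mm bays in a row at x = 0
- bay_left (a point): centre of the floor of the left bay, at case x = 0, y = +80, z = 6 mm
- bay_middle (a point): centre of the floor of the middle bay, at case x = 0, y = 0, z = 6 mm
- bay_right (a point): centre of the floor of the right bay, at case x = 0, y = -80, z = 6 mm
- case_lid (a joint): hinge of the lid, rad: 0 = fully shut, grows as it opens, 1.8 = open, leaning a little back. The lid is a shallow tray 120 x 264 x 30 mm that turns about a line along case y at case x = +60, z = 52 mm; shut, its flat top is at case z = 82 mm. The hinge is stiff (0.30 N m): it stays where it is left; 3 to 6 N at the front edge moves it
- lid_front (a point): middle of the lid's upper front edge (shut: at case x = -60, y = 0, z = 82 mm)
- case_hasp (a joint): hinge of the hasp on the lid, rad: 0 = hanging flat in front of the case when the lid is shut, 1.57 = straight out to the front, 3.14 = straight up, 3.5 = stop. Stiff (0.045 N m): it stays where it is left; about 1 N near its end moves it
- hasp_hinge (a point): middle of the hasp's hinge line, which runs along case y; with the lid shut it is at case x = -65, y = 0, z = 84 mm
- hasp_end (a point): middle of the hasp's free edge, 76 mm from its hinge line. The hasp is a steel plate 48 mm wide (y), 76 mm long and 3.5 mm thick (its outer face lies 4 mm in front of the hinge line), with a slot 14 mm wide from 29 to 63 mm below the hinge line; flat against the front, its outer face lies at case x = -69 mm
- staple (a point): outermost point of the fixed steel staple in the middle of the case's front, at case x = -87.5, y = 0, z = 38 mm: a wire loop 5 mm thick (y) and 23 mm high (z) that passes through the hasp's slot and stands about 20 mm out of it. It is rigid: press the hasp beside or above it
- pot_a: short specimen pot with a plain white screw lid, closed, 62 mm high; body 48 mm, lid (top 13 mm) 53 mm in diameter, 60 g. Origin: centre of its underside, z up. One of three alike
- pot_b: short specimen pot, same as pot_a
- pot_c: short specimen pot, same as pot_a
- tall_pot: bigger specimen pot of 59 mm diameter and 78 mm height, standing among the others; too tall for the case, leave it. Origin: centre of its underside
- counter: hand tally counter 75 x 57 x 25 mm, a bystander; origin: centre of its underside
- loupe_lens: magnifier 120 x 46 x 10 mm lying flat, a bystander; origin: centre of its underside
- tape: roll of masking tape, 98 mm across, 25 mm high, lying flat, a bystander; origin: centre of its underside
- sorting_dish: open petri dish 90 mm across, 14 mm high, behind the case, a bystander; origin: centre of its underside
Things that resemble listed ones, but are neither listed nor needed, are in the scene too. What is shaped like the pot_c but purple is not meant. Leave any blue look-alike of the pot_b alone.

How it is judged:
On the way, in this order (a step that is already met when the one before it is completed fails the run):
1. exactly two of the three short pots stand upright in the case's bays, let go, the third still on the bench ((((distance of pot_a from where it was at the start of the episode below 0.05 m and height (world z) of pot_a below 0.012 m and angle between pot_a's own z axis and vertical below 0.2 rad) and (x of pot_b in the frame of case between -0.03 and 0.03 m and y of pot_b in the frame of case between -0.112 and 0.112 m and z of pot_b in the frame of case between 0.001 and 0.014 m and angle between pot_b's own z axis and vertical below 0.2 rad) and (x of pot_c in the frame of case between -0.03 and 0.03 m and y of pot_c in the frame of case between -0.112 and 0.112 m and z of pot_c in the frame of case between 0.001 and 0.014 m and angle between pot_c's own z axis and vertical below 0.2 rad)) or ((distance of pot_b from where it was at the start of the episode below 0.05 m and height (world z) of pot_b below 0.012 m and angle between pot_b's own z axis and vertical below 0.2 rad) and (x of pot_a in the frame of case between -0.03 and 0.03 m and y of pot_a in the frame of case between -0.112 and 0.112 m and z of pot_a in the frame of case between 0.001 and 0.014 m and angle between pot_a's own z axis and vertical below 0.2 rad) and (x of pot_c in the frame of case between -0.03 and 0.03 m and y of pot_c in the frame of case between -0.112 and 0.112 m and z of pot_c in the frame of case between 0.001 and 0.014 m and angle between pot_c's own z axis and vertical below 0.2 rad)) or ((distance of pot_c from where it was at the start of the episode below 0.05 m and height (world z) of pot_c below 0.012 m and angle between pot_c's own z axis and vertical below 0.2 rad) and (x of pot_a in the frame of case between -0.03 and 0.03 m and y of pot_a in the frame of case between -0.112 and 0.112 m and z of pot_a in the frame of case between 0.001 and 0.014 m and angle between pot_a's own z axis and vertical below 0.2 rad) and (x of pot_b in the frame of case between -0.03 and 0.03 m and y of pot_b in the frame of case between -0.112 and 0.112 m and z of pot_b in the frame of case between 0.001 and 0.014 m and angle between pot_b's own z axis and vertical below 0.2 rad))) and contact force between the fingers and pot_a below 0.1 N and contact force between the fingers and pot_b below 0.1 N and contact force between the fingers and pot_c below 0.1 N), for 0.2 s.
2. the lid is fully shut ((((distance of pot_a from where it was at the start of the episode below 0.05 m and height (world z) of pot_a below 0.012 m and angle between pot_a's own z axis and vertical below 0.2 rad) and (x of pot_b in the frame of case between -0.03 and 0.03 m and y of pot_b in the frame of case between -0.112 and 0.112 m and z of pot_b in the frame of case between 0.001 and 0.014 m and angle between pot_b's own z axis and vertical below 0.2 rad) and (x of pot_c in the frame of case between -0.03 and 0.03 m and y of pot_c in the frame of case between -0.112 and 0.112 m and z of pot_c in the frame of case between 0.001 and 0.014 m and angle between pot_c's own z axis and vertical below 0.2 rad)) or ((distance of pot_b from where it was at the start of the episode below 0.05 m and height (world z) of pot_b below 0.012 m and angle between pot_b's own z axis and vertical below 0.2 rad) and (x of pot_a in the frame of case between -0.03 and 0.03 m and y of pot_a in the frame of case between -0.112 and 0.112 m and z of pot_a in the frame of case between 0.001 and 0.014 m and angle between pot_a's own z axis and vertical below 0.2 rad) and (x of pot_c in the frame of case between -0.03 and 0.03 m and y of pot_c in the frame of case between -0.112 and 0.112 m and z of pot_c in the frame of case between 0.001 and 0.014 m and angle between pot_c's own z axis and vertical below 0.2 rad)) or ((distance of pot_c from where it was at the start of the episode below 0.05 m and height (world z) of pot_c below 0.012 m and angle between pot_c's own z axis and vertical below 0.2 rad) and (x of pot_a in the frame of case between -0.03 and 0.03 m and y of pot_a in the frame of case between -0.112 and 0.112 m and z of pot_a in the frame of case between 0.001 and 0.014 m and angle between pot_a's own z axis and vertical below 0.2 rad) and (x of pot_b in the frame of case between -0.03 and 0.03 m and y of pot_b in the frame of case between -0.112 and 0.112 m and z of pot_b in the frame of case between 0.001 and 0.014 m and angle between pot_b's own z axis and vertical below 0.2 rad))) and value of joint case_lid below 0.025 rad), for 0.2 s.
At the end, for the whole second after the job is handed in: Two of the three short pots stand upright (within 0.2 rad) on the floor of the case's bays; the third stands upright on the bench within 50 mm of where it was; the lid is shut to within 0.025 rad and the hasp hangs down flat over the staple to within 0.12 rad; all at rest (all of step 2 and value of joint case_hasp below 0.12 rad and linear speed of each of pot_a, pot_b, pot_c below 0.02 m/s); the robot touches nothing.
It fails at once if the lid was slammed (closing faster than 3.5 rad/s) (velocity of joint case_lid below -3.5 rad/s).
It fails at once if a pot was tipped by more than 0.8 rad (angle between any of pot_a, pot_b, pot_c, tall_pot's own z axis and vertical above 0.8 rad).
It fails at once if a bystander was moved by more than 40 mm (distance of any of tall_pot, counter, loupe_lens, tape, sorting_dish from where it was at the start of the episode above 0.04 m).
It also fails if it takes over 72 s, if anything falls off the work surface, if the arm or the gripper's body presses on something with over 40 N, if the wrist force passes 120 N, or if a joint passes its speed limit or range.

## Working session

There is one attempt and no reset: what is moved stays moved. The work goes in short steps, Python scripts to look and compute and a tool call to move; the robot and the scene stay as the last step left them, time stands still between calls to the robot, and variables do not carry over. Pictures are saved under pics/ and viewed, at most 10 in all, crops included, and the job is handed in when it is done.

Besides the shell and the picture viewer there is one more tool, called after "Call:" in YAML: its name, and indented under it one key for each argument. move_arm: Moves the arm, as the interface text tells. Its arguments: {"type":"object","properties":{"rows":{"type":"array"},"squeeze":{"type":"number"}},"required":["rows"]}

```bash
mkdir -p pics; ls; cat > h.py <<'E'
import numpy as np, cv2
from scipy.spatial.transform import Rotation as R
from station import readout, imaging, order, manip
def cam(n):
    s=imaging.snapshot(n); s['f']=s['img'].shape[0]/2/np.tan(np.radians(s['fovy'])/2)
    s['R']=cv2.Rodrigues(np.array(s['rvec'],float))[0]; s['t']=np.array(s['tvec'],float).ravel(); return s
def cloud(s):
    z=s['z_map']; v,u=np.indices(z.shape)
    p=np.stack([(u-s['cx'])*z/s['f'],(v-s['cy'])*z/s['f'],z],-1)
    w=(p-s['t'])@s['R']; w[z<=0]=np.nan; return w
def ray(s,u,v,h):
    d=s['R'].T@np.array([(u-s['cx'])/s['f'],(v-s['cy'])/s['f'],1]); o=-s['R'].T@s['t']; return o+d*(h-o[2])/d[2]
def proj(s,p):
    c=s['R']@np.array(p)+s['t']; return c[:2]/c[2]*s['f']+[s['cx'],s['cy']]
def save(s,n): cv2.imwrite('pics/'+n,cv2.cvtColor(s['img'],cv2.COLOR_RGB2BGR))
E
python3 - <<'E'
from h import *
a=cam('scene');b=cam('top')
im=np.vstack([a['img'],b['img']])
save(a,'scene0.png');save(b,'top0.png')
for s in(a,b): print(s['fovy'],s['cx'],s['cy'],-s['R'].T@s['t'],s['R'][2])
print(readout.sense(),manip.tip_extent)
E
```

```text
pics
45.77151562477682 255.94496715011064 190.31855310570765 [-0.22694544  0.99752844  0.74790859] [ 0.52927804 -0.71564338 -0.45576234]
52.447508285500156 257.09768971649964 191.1342169161785 [ 0.31048691 -0.04840253  1.33142434] [ 0.17156752 -0.01060491 -0.98511528]
{'t': 0.1, 'q': array([-1.41852876e+00,  5.28360747e-01,  1.43373833e+00, -8.32712258e-06,
        1.18137832e+00, -1.78516293e-01]), 'qd': array([-0.00014305, -0.00284183, -0.00351995,  0.00085839, -0.00049043,
        0.00070501]), 'tau': array([-1.62967635e-04, -4.43306530e+01, -1.78586859e+01, -1.31200932e-04,
        3.88745946e-03, -1.28420103e-05]), 'tcp_pos': array([ 0.20291863, -0.59053916,  0.25545046]), 'tool_rot': array([ 9.86353205e-01,  1.64640415e-01,  8.51768639e-06, -9.42343086e-04]), 'force': array([ 0.35894053,  0.45961443, -0.48115471]), 'ft_torque': array([-0.05246374, -0.03378711, -0.0327696 ]), 'gripper_force': 0.0, 'finger_gap': 1.0020964016791813} 0.025
```

View pics/scene0.png

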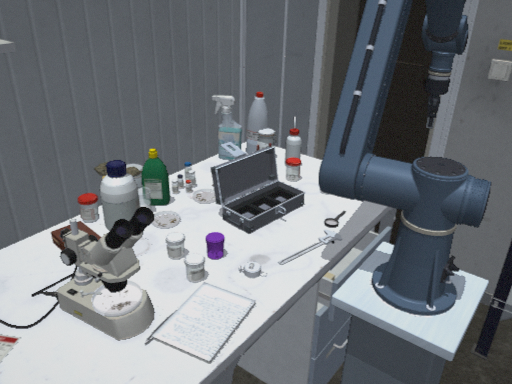

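View pics/top0.png

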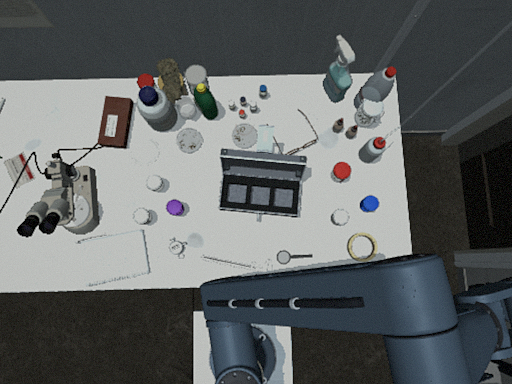

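The top view shows white-lidded pots at about (155,183), (142,216) and (341,216). Look-alikes are purple (175,207), blue (370,204) and red (342,171). The case is at (261,195), with its lid open towards the rear and the staple at (259,216). I'll measure heights next.

```bash
python3 - <<'E'
from h import *
b=cam('top'); w=cloud(b)
for u,v in [(155,183),(142,216),(341,216),(175,207),(370,204),(342,171),(186,106),(197,76),(146,82),(177,246),(284,257),(362,246),(245,135)]:
    W=w[v-14:v+15,u-14:u+15].reshape(-1,3); z=W[:,2]; k=z>0.03
    h=np.nanpercentile(w[v-3:v+4,u-3:u+4,2],50); t=W[np.abs(z-h)<0.006]
    lo,hi=np.nanpercentile(t,1,0),np.nanpercentile(t,99,0)
    print((u,v),'h',h.round(4),'mid',((lo+hi)/2).round(3),'size',(hi-lo).round(3))
# case: regions
for n,(lo,hi) in {'rim':(.045,.06),'foam':(.025,.040)}.items():
    m=(w[...,2]>lo)&(w[...,2]<hi); m[:150]=0;m[230:]=0;m[:,:215]=0;m[:,310:]=0
    ys,xs=np.nonzero(m); r=cv2.minAreaRect(w[m][:,:2].astype(np.float32)*1000); print(n,m.sum(),r)
m=(w[...,2]>.1); m[:140]=0;m[190:]=0;m[:,:215]=0;m[:,312:]=0
print('lid',np.nanmin(w[m],0),np.nanmax(w[m],0))
crops=[cv2.resize(b['img'][160:260,120:220],(400,400),interpolation=2),cv2.resize(b['img'][150:250,305:405],(400,400),interpolation=2)]
cv2.imwrite('pics/c1.png',np.hstack(crops)[...,::-1])
E
```

```text
(155, 183) h 0.0601 mid [0.571 0.281 0.06 ] size [0.048 0.049 0.012]
(142, 216) h 0.0605 mid [0.46  0.319 0.06 ] size [0.049 0.05  0.01 ]
(341, 216) h 0.0617 mid [ 0.441 -0.334  0.061] size [0.05  0.049 0.011]
(175, 207) h 0.0603 mid [0.485 0.211 0.06 ] size [0.046 0.047 0.011]
(370, 204) h 0.0619 mid [ 0.483 -0.436  0.062] size [0.047 0.046 0.01 ]
(342, 171) h 0.0776 mid [ 0.593 -0.345  0.077] size [0.055 0.055 0.011]
(186, 106) h 0.0297 mid [0.848 0.184 0.03 ] size [0.094 0.072 0.012]
(197, 76) h 0.1185 mid [0.921 0.139 0.118] size [0.065 0.073 0.011]
(146, 82) h 0.0769 mid [0.922 0.312 0.077] size [0.049 0.056 0.011]
(177, 246) h 0.0237 mid [0.357 0.211 0.023] size [0.047 0.04  0.011]
(284, 257) h 0.007 mid [ 0.316 -0.147  0.006] size [0.092 0.095 0.01 ]
(362, 246) h 0.0004 mid [ 0.346 -0.414  0.   ] size [0.095 0.098 0.011]
(245, 135) h 0.0011 mid [ 0.746 -0.023  0.001] size [0.104 0.097 0.011]
rim 996 ((525.1156616210938, -72.11766052246094), (267.1199035644531, 176.95193481445312), 82.69083404541016)
foam 1469 ((552.7998046875, -67.87686157226562), (233.06753540039062, 275.98675537109375), 6.416671276092529)
lid [ 0.57710823 -0.21451993  0.10005672] [0.67167714 0.05112379 0.18087976]
```

View pics/c1.png

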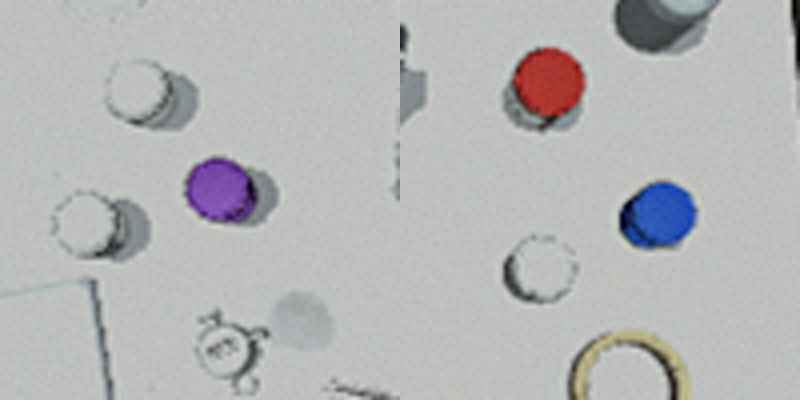

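White pots with height ≈60–62 mm are A (0.571,0.281), B (0.460,0.319) and C (0.441,-0.334). The purple and blue ones are excluded, and the red one (0.593,-0.345), 78 mm high, is the tall pot. I'll take A and C. Next is the case pose and the hasp.

```bash
python3 - <<'E'
from h import *
b=cam('top'); w=cloud(b)
m=np.zeros(w.shape[:2],bool); m[150:225,212:312]=1
P=w[m]; P=P[~np.isnan(P[:,0])]
for yaw in(-5,-6,-7,-8):
    a=np.radians(yaw); X=P[:,0]*np.cos(a)+P[:,1]*np.sin(a); Y=-P[:,0]*np.sin(a)+P[:,1]*np.cos(a)
    k=(P[:,2]>.046)&(P[:,2]<.058)
    h,e=np.histogram(X[k],np.arange(.42,.7,.004)); h2,e2=np.histogram(Y[k],np.arange(-.17,.17,.004) )
    print(yaw,'X',[(e[i].round(3),h[i]) for i in np.argsort(-h)[:3]],'Y',[(e2[i].round(3),h2[i]) for i in np.argsort(-h2)[:6]], np.percentile(Y[k],[1,99]))
a=cam('scene')
c=[cv2.resize(a['img'][140:235,205:315],(440,380),interpolation=2),cv2.resize(b['img'][140:235,217:307],(360,380),interpolation=2)]
cv2.imwrite('pics/c2.png',np.hstack(c)[...,::-1])
E
```

```text
-5 X [(np.float64(0.588), np.int64(93)), (np.float64(0.596), np.int64(77)), (np.float64(0.612), np.int64(77))] Y [(np.float64(-0.158), np.int64(42)), (np.float64(0.102), np.int64(41)), (np.float64(-0.026), np.int64(20)), (np.float64(-0.038), np.int64(18)), (np.float64(-0.126), np.int64(17)), (np.float64(-0.066), np.int64(16))] [-0.1584744   0.10654876]
-6 X [(np.float64(0.584), np.int64(90)), (np.float64(0.588), np.int64(90)), (np.float64(0.612), np.int64(84))] Y [(np.float64(-0.15), np.int64(41)), (np.float64(0.11), np.int64(39)), (np.float64(0.114), np.int64(27)), (np.float64(-0.146), np.int64(23)), (np.float64(-0.018), np.int64(22)), (np.float64(-0.062), np.int64(17))] [-0.14924529  0.1155623 ]
-7 X [(np.float64(0.584), np.int64(103)), (np.float64(0.588), np.int64(99)), (np.float64(0.468), np.int64(90))] Y [(np.float64(0.122), np.int64(40)), (np.float64(-0.142), np.int64(32)), (np.float64(-0.138), np.int64(32)), (np.float64(0.118), np.int64(29)), (np.float64(-0.01), np.int64(21)), (np.float64(-0.05), np.int64(17))] [-0.13994735  0.12477357]
-8 X [(np.float64(0.584), np.int64(95)), (np.float64(0.588), np.int64(89)), (np.float64(0.612), np.int64(80))] Y [(np.float64(0.13), np.int64(47)), (np.float64(-0.13), np.int64(42)), (np.float64(-0.002), np.int64(19)), (np.float64(-0.042), np.int64(17)), (np.float64(-0.134), np.int64(17)), (np.float64(-0.038), np.int64(16))] [-0.1307955   0.13408713]
```

View pics/c2.png

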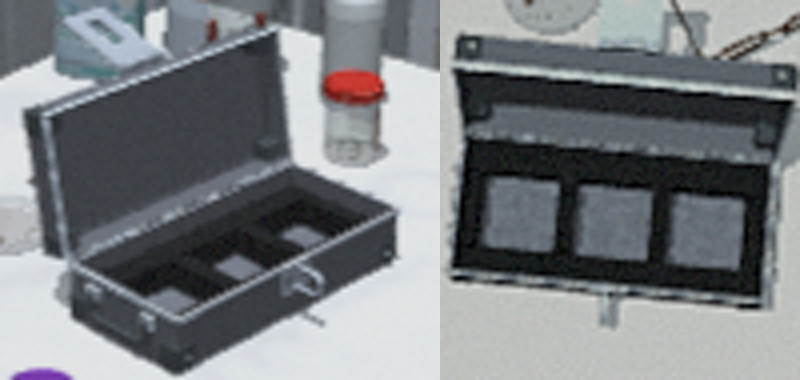

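The crop shows the open case with three bays, the staple at top px ≈(259,217), and the hasp plate folded back behind the lid at about (264,148).

```bash
python3 - <<'E'
from h import *
b=cam('top'); w=cloud(b)
B=[]
for u,v in [(522,215),(613,220),(705,230)]:
    B.append(ray(b,217+(u-440)/4,140+v/4,.006))
B=np.array(B);print(B.round(4)); d=B[0]-B[2]; print('yaw',np.degrees(np.arctan2(-d[0],d[1])),np.linalg.norm(d)/2)
# front rim line fit
P=w[150:225,212:312].reshape(-1,3);P=P[(P[:,2]>.046)&(P[:,2]<.058)]
a=np.radians(-7.3);X=P[:,0]*np.cos(a)+P[:,1]*np.sin(a); Y=-P[:,0]*np.sin(a)+P[:,1]*np.cos(a)
k=(X>.455)&(X<.482)&(abs(Y+.005)>.02); p=np.polyfit(Y[k],X[k],1); print('front',p,k.sum(),'yaw corr',np.degrees(-p[0]),np.percentile(Y,[1,99]), np.percentile(X[k],[2,50,98]))
k=(X>.575)&(X<.6);p=np.polyfit(Y[k],X[k],1);print('back',p)
# hasp / lid heights
for u in range(255,276,3): print(u,[tuple(w[v,u,[0,2]].round(3)) for v in range(130,160,4)])
# pots refined
import itertools
for n,(x,y) in {'A':(.571,.281),'C':(.441,-.334)}.items():
    k=(np.hypot(w[...,0]-x,w[...,1]-y)<.035)&(w[...,2]>.056)
    c,r=cv2.minEnclosingCircle(w[k][:,:2].astype(np.float32)); print(n,c,r,w[k].mean(0))
E
```

```text
[[ 0.5337  0.0051  0.006 ]
 [ 0.5276 -0.0732  0.006 ]
 [ 0.517  -0.1522  0.006 ]]
yaw -6.059382351810612 0.0790660099536281
front [-0.00346768  0.47017932] 123 yaw corr 0.1986836700690098 [-0.13699841  0.12772577] [0.46653683 0.46969019 0.47975594]
back [-0.00153901  0.59098462]
255 [(np.float64(0.763), np.float64(0.003)), (np.float64(0.748), np.float64(0.002)), (np.float64(0.733), np.float64(0.002)), (np.float64(0.716), np.float64(0.01)), (np.float64(0.705), np.float64(0.0)), (np.float64(0.688), np.float64(0.005)), (np.float64(0.63), np.float64(0.164)), (np.float64(0.617), np.float64(0.166))]
258 [(np.float64(0.764), np.float64(-0.002)), (np.float64(0.689), np.float64(0.182)), (np.float64(0.676), np.float64(0.181)), (np.float64(0.665), np.float64(0.176)), (np.float64(0.654), np.float64(0.171)), (np.float64(0.641), np.float64(0.172)), (np.float64(0.63), np.float64(0.165)), (np.float64(0.617), np.float64(0.167))]
261 [(np.float64(0.699), np.float64(0.187)), (np.float64(0.688), np.float64(0.183)), (np.float64(0.677), np.float64(0.178)), (np.float64(0.664), np.float64(0.178)), (np.float
[... 946 characters left out ...]
oat64(0.175)), (np.float64(0.652), np.float64(0.174)), (np.float64(0.641), np.float64(0.168)), (np.float64(0.63), np.float64(0.163)), (np.float64(0.616), np.float64(0.167))]
273 [(np.float64(0.698), np.float64(0.19)), (np.float64(0.687), np.float64(0.184)), (np.float64(0.676), np.float64(0.18)), (np.float64(0.717), np.float64(0.002)), (np.float64(0.702), np.float64(0.003)), (np.float64(0.689), np.float64(-0.001)), (np.float64(0.629), np.float64(0.165)), (np.float64(0.616), np.float64(0.166))]
A (0.5699594616889954, 0.2804849445819855) 0.026229964569211006 [0.56974387 0.27998395 0.06080881]
C (0.44072481989860535, -0.3338168263435364) 0.026192480698227882 [ 0.44058516 -0.33367563  0.0612984 ]
```

```bash
cat >> h.py <<'E'
C0=np.array([.525,-.072,0]); A0=np.radians(-7.1); RC=np.array([[np.cos(A0),-np.sin(A0),0],[np.sin(A0),np.cos(A0),0],[0,0,1]])
def case(p): return C0+RC@np.array(p)   # case m -> world
def tocase(p): return RC.T@(np.array(p)-C0)
def row(p,ydeg=-7.1,tilt=0,s=None):
    """row to TCP p with tool y at ydeg (world), tool tilted about own y"""
    s=s or readout.sense(); r0=R.from_quat(s['tool_rot']); a=np.radians(ydeg)
    y=np.array([np.cos(a),np.sin(a),0]); z=np.array([0,0,-1.]); M=np.column_stack([np.cross(y,z),y,z])
    r1=R.from_matrix(M)*R.from_euler('y',tilt,degrees=True)
    return (r0.inv()*r1).as_rotvec(degrees=True).round(1).tolist()+(r0.inv().apply(np.array(p)-s['tcp_pos'])*1000).round(1).tolist()
E
python3 - <<'E'
from h import *
for p in [(.441,-.334,.16),(.441,-.334,.060)]: print(row(p))
E
```

```text
[-0.0, -0.0, -63.9, 308.5, -165.6, 96.1]
[-0.0, -0.0, -63.9, 308.5, -165.5, 196.1]
```

Call:
move_arm:
  rows:
    - [0,0,-64,308.5,-165.5,96,0]
    - [0,0,-64,308.5,-165.5,96,0]
    - [0,0,-64,308.5,-165.5,96,0]
    - [0,0,-64,308.5,-165.5,96,0]
    - [0,0,-64,308.5,-165.5,96,0]
    - [0,0,-64,308.5,-165.5,96,0]
    - [0,0,-64,308.5,-165.5,96,0]
    - [0,0,-64,308.5,-165.5,96,0]
    - [0,0,-64,308.5,-165.5,96,0]
    - [0,0,-64,308.5,-165.5,96,0]
    - [0,0,-64,308.5,-165.5,96,0]
    - [0,0,-64,308.5,-165.5,96,0]
  squeeze: 25

```text
t: 1.3
tcp_pos: [0.4412, -0.3348, 0.1605]
tool_rot: [0.749, 0.662, -0.0, 0.0]
force: [0.0, 0.3, 0.2]
finger_gap: 0.999
gripper_force: 0.0
```

```bash
python3 - <<'E'
from h import *
print(row((.441,-.334,.060)),readout.sense()['q'].round(2))
E
```

```text
[0.0, 0.0, 0.0, 0.9, -0.3, 100.5] [-0.85  0.57  1.7  -0.    0.87 -0.73]
```

Call:
move_arm:
  rows:
    - [0,0,0,1,0,35,0]
    - [0,0,0,1,0,70,0]
    - [0,0,0,1,0,92,0]
    - [0,0,0,1,0,100,0]
    - [0,0,0,1,0,100,0]
    - [0,0,0,1,0,100,1]
    - [0,0,0,1,0,100,1]
    - [0,0,0,1,0,100,1]
    - [0,0,0,1,0,100,1]
    - [0,0,0,1,0,100,1]
    - [0,0,0,1,0,100,1]
    - [0,0,0,1,0,100,1]

```text
t: 2.3
tcp_pos: [0.4419, -0.3345, 0.0623]
tool_rot: [0.749, 0.662, -0.0, 0.002]
force: [-1.4, -1.1, 6.4]
finger_gap: 0.599
gripper_force: 25.2
```

```bash
python3 - <<'E'
from h import *
s=readout.sense();print(s['finger_gap'],s['gripper_force'])
print(row((.441,-.334,.17)),row((.515,-.1514,.17)),row((.515,-.1514,.068)))
E
```

```text
0.5989653398986827 25.21063170628622
[0.1, 0.2, 0.1, 0.1, -0.7, -107.7] [0.1, 0.2, 0.1, 190.3, 50.4, -108.2] [0.1, 0.2, 0.1, 190.6, 50.2, -6.2]
```

Call:
move_arm:
  rows:
    - [0,0,0,0,0,-35,1]
    - [0,0,0,0,0,-70,1]
    - [0,0,0,0,0,-108,1]
    - [0,0,0,35,10,-108,1]
    - [0,0,0,75,20,-108,1]
    - [0,0,0,115,30,-108,1]
    - [0,0,0,155,41,-108,1]
    - [0,0,0,180,48,-108,1]
    - [0,0,0,190.5,50.3,-108,1]
    - [0,0,0,190.5,50.3,-108,1]
    - [0,0,0,190.5,50.3,-108,1]
    - [0,0,0,190.5,50.3,-108,1]

```text
t: 3.3
tcp_pos: [0.5143, -0.1517, 0.1685]
tool_rot: [0.75, 0.662, -0.0, 0.0]
force: [-0.4, 0.4, -1.5]
finger_gap: 0.597
gripper_force: 26.6
```

```bash
python3 - <<'E'
from h import *
s=readout.sense();print(s['finger_gap'],s['gripper_force'])
print(row((.515,-.1514,.070)))
a=cam('top'); w=cloud(a); b=cam('scene'); wr=cam('wrist')
c=[cv2.resize(b['img'][110:240,200:330],(390,390)),cv2.resize(a['img'][130:230,210:310],(390,390))]
cv2.imwrite('pics/c3.png',np.hstack(c)[...,::-1])
E
```

```text
0.5966545505692263 26.61694102920592
[0.0, 0.0, 0.0, 0.5, 0.6, 98.5]
```

View pics/c3.png

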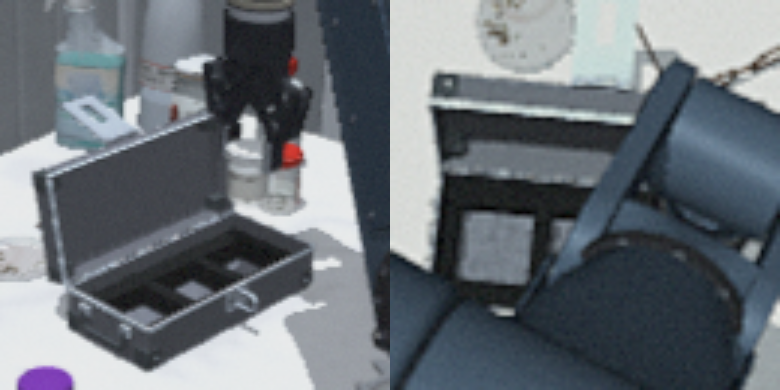

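The picture shows pot C held above the right bay (scene crop ≈(245,165)), clear of the lid.

Call:
move_arm:
  rows:
    - [0,0,0,0.5,0.5,20,1]
    - [0,0,0,0.5,0.5,40,1]
    - [0,0,0,0.5,0.5,60,1]
    - [0,0,0,0.5,0.5,80,1]
    - [0,0,0,0.5,0.5,90,1]
    - [0,0,0,0.5,0.5,97,1]
    - [0,0,0,0.5,0.5,97,1]

```text
t: 4.03
tcp_pos: [0.5143, -0.1504, 0.0701]
tool_rot: [0.75, 0.662, -0.0, -0.001]
force: [-0.0, -0.7, -0.6]
finger_gap: 0.595
gripper_force: 26.6
```

Call:
move_arm:
  rows:
    - [0,0,0,0,0,1,0.22]
    - [0,0,0,0,0,1,0.22]
    - [0,0,0,0,0,1,0.22]
    - [0,0,0,0,0,1,0.22]
    - [0,0,0,0,0,-15,0.22]
    - [0,0,0,0,0,-40,0.22]
    - [0,0,0,0,0,-75,0.22]
    - [0,0,0,0,0,-100,0.1]
    - [0,0,0,0,0,-100,0]
    - [0,0,0,0,0,-100,0]

```text
t: 4.87
tcp_pos: [0.516, -0.1504, 0.1734]
tool_rot: [0.749, 0.662, 0.001, 0.002]
force: [-0.5, -0.8, 0.1]
finger_gap: 1.003
gripper_force: 0.0
```

```bash
python3 - <<'E'
from h import *
print(row((.570,.2805,.17)))
E
```

```text
[0.3, 0.1, 0.1, 434.3, 0.8, 2.7]
```

Call:
move_arm:
  rows:
    - [0,0,0,41,0,0,0]
    - [0,0,0,82,0,0,0]
    - [0,0,0,123,0,0,0]
    - [0,0,0,164,0,0,0]
    - [0,0,0,205,0,0,0]
    - [0,0,0,246,0,0,0]
    - [0,0,0,287,0,0,0]
    - [0,0,0,328,0,0,0]
    - [0,0,0,369,0,0,0]
    - [0,0,0,410,0,0,0]
    - [0,0,0,434,1,0,0]
    - [0,0,0,434,1,0,0]

```text
t: 5.87
tcp_pos: [0.5687, 0.2857, 0.1697]
tool_rot: [0.747, 0.664, 0.0, -0.001]
force: [0.0, -0.4, -0.4]
finger_gap: 1.0
gripper_force: 0.0
```

```bash
python3 - <<'E'
from h import *
print(row((.570,.2805,.060)))
a=cam('top'); b=cam('scene')
c=[cv2.resize(b['img'][140:250,200:310],(390,390)),cv2.resize(a['img'][130:230,210:310],(390,390))]
cv2.imwrite('pics/c4.png',np.hstack(c)[...,::-1])
w=cloud(a); p=case((0,-.08,0)); k=(np.hypot(w[...,0]-p[0],w[...,1]-p[1])<.04)&(w[...,2]>.058)&(w[...,2]<.08)
print(p,k.sum(),cv2.minEnclosingCircle(w[k][:,:2].astype(np.float32)),np.median(w[k],0))
E
```

```text
[-0.0, -0.1, 0.4, -5.2, 2.0, 109.7]
[ 0.51511188 -0.15138656  0.        ] 193 ((0.5134912133216858, -0.14966605603694916), 0.026460794731974602) [ 0.51218928 -0.14988377  0.06720125]
```

View pics/c4.png

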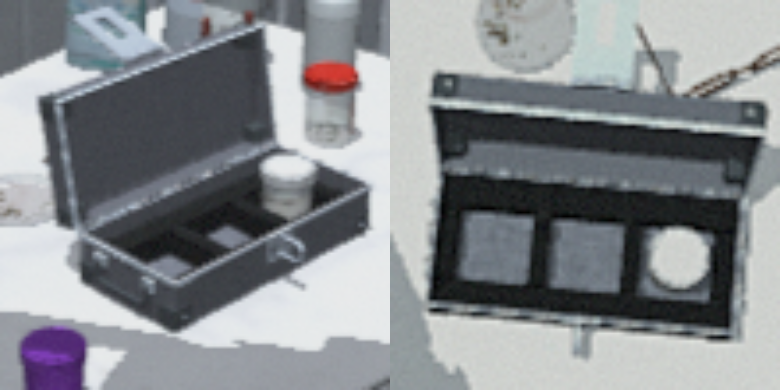

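Pot C is seated in the right bay (crop ≈(680,255), top at 0.067 m).

Call:
move_arm:
  rows:
    - [0,0,0,-5,2,15,0]
    - [0,0,0,-5,2,35,0]
    - [0,0,0,-5,2,35,0]

```text
t: 6.22
tcp_pos: [0.5676, 0.2725, 0.1322]
tool_rot: [0.75, 0.662, -0.004, -0.002]
force: [-0.8, -0.1, -0.5]
finger_gap: 0.998
gripper_force: 0.0
```

```bash
python3 - <<'E'
from h import *
print(row((.570,.2805,.060)))
E
```

```text
[-0.5, 0.2, -0.1, 8.5, 2.0, 72.2]
```

Call:
move_arm:
  rows:
    - [0,0,0,4,0,10,0]
    - [0,0,0,4,0,10,0]
    - [0,0,0,4,0,10,0]
    - [0,0,0,4,0,10,0]
    - [0,0,0,4,0,10,0]

```text
t: 6.63
tcp_pos: [0.5716, 0.2794, 0.1272]
tool_rot: [0.749, 0.662, 0.001, 0.0]
force: [-1.1, 0.7, -0.6]
finger_gap: 1.002
gripper_force: 0.0
```

```bash
python3 - <<'E'
from h import *
print(row((.570,.2805,.060)),readout.sense()['qd'].round(2))
E
```

```text
[0.1, -0.0, 0.1, 0.9, -1.8, 67.2] [ 0. -0.  0.  0. -0. -0.]
```

Call:
move_arm:
  rows:
    - [0,0,0,1,-1.5,25,0]
    - [0,0,0,1,-1.5,50,0]
    - [0,0,0,1,-1.5,65,0]
    - [0,0,0,1,-1.5,66,0]
    - [0,0,0,1,-1.5,66,0]
    - [0,0,0,1,-1.5,66,1]
    - [0,0,0,1,-1.5,66,1]
    - [0,0,0,1,-1.5,66,1]
    - [0,0,0,1,-1.5,66,1]
    - [0,0,0,1,-1.5,66,1]
    - [0,0,0,1,-1.5,66,1]
    - [0,0,0,1,-1.5,66,1]

```text
t: 7.63
tcp_pos: [0.5709, 0.281, 0.0621]
tool_rot: [0.749, 0.662, 0.002, 0.001]
force: [0.3, 0.3, 6.1]
finger_gap: 0.593
gripper_force: 25.4
```

```bash
python3 - <<'E'
from h import *
print(row((.534,.0065,.17)))
E
```

```text
[0.2, -0.1, 0.0, -276.8, -2.6, -108.4]
```

Call:
move_arm:
  rows:
    - [0,0,0,0,0,-35,1]
    - [0,0,0,0,0,-70,1]
    - [0,0,0,0,0,-108,1]
    - [0,0,0,-40,0,-108,1]
    - [0,0,0,-80,-1,-108,1]
    - [0,0,0,-120,-1,-108,1]
    - [0,0,0,-160,-2,-108,1]
    - [0,0,0,-200,-2,-108,1]
    - [0,0,0,-235,-2.5,-108,1]
    - [0,0,0,-260,-2.5,-108,1]
    - [0,0,0,-272,-2.5,-108,1]
    - [0,0,0,-277,-2.5,-108,1]

```text
t: 8.63
tcp_pos: [0.5331, 0.0041, 0.1684]
tool_rot: [0.75, 0.661, -0.0, 0.0]
force: [1.0, 0.8, -1.5]
finger_gap: 0.587
gripper_force: 26.6
```

Call:
move_arm:
  rows:
    - [0,0,0,0,0,0,1]
    - [0,0,0,0,0,0,1]
    - [0,0,0,0,0,0,1]
    - [0,0,0,0,0,0,1]
    - [0,0,0,0,0,0,1]

```text
t: 9.05
tcp_pos: [0.5333, 0.0071, 0.1683]
tool_rot: [0.749, 0.663, 0.0, -0.0]
force: [0.6, 0.2, -1.9]
finger_gap: 0.587
gripper_force: 26.6
```

```bash
python3 - <<'E'
from h import *
print(row((.534,.0065,.0695)))
E
```

```text
[-0.0, -0.0, 0.2, -0.6, 0.8, 98.8]
```

Call:
move_arm:
  rows:
    - [0,0,0,-0.5,0.5,20,1]
    - [0,0,0,-0.5,0.5,40,1]
    - [0,0,0,-0.5,0.5,60,1]
    - [0,0,0,-0.5,0.5,80,1]
    - [0,0,0,-0.5,0.5,92,1]
    - [0,0,0,-0.5,0.5,98,1]
    - [0,0,0,-0.5,0.5,98,1]
    - [0,0,0,-0.5,0.5,98,0.22]
    - [0,0,0,-0.5,0.5,98,0.22]
    - [0,0,0,-0.5,0.5,98,0.22]
    - [0,0,0,-0.5,0.5,98,0.22]

```text
t: 9.97
tcp_pos: [0.5343, 0.0053, 0.0712]
tool_rot: [0.749, 0.662, 0.001, 0.001]
force: [-0.3, 0.7, -0.0]
finger_gap: 0.777
gripper_force: 0.0
```

Call:
move_arm:
  rows:
    - [0,0,0,0,0,-10,0.22]
    - [0,0,0,0,0,-30,0.22]
    - [0,0,0,0,0,-60,0.22]
    - [0,0,0,0,0,-100,0.3]
    - [0,0,0,0,0,-140,1]
    - [0,0,0,0,0,-170,1]
    - [0,0,0,0,0,-190,1]
    - [0,0,0,0,0,-190,1]
    - [0,0,0,0,0,-190,1]
    - [0,0,0,0,0,-190,1]

```text
t: 10.8
tcp_pos: [0.5328, 0.0055, 0.2602]
tool_rot: [0.749, 0.662, -0.0, -0.0]
force: [0.1, 1.0, -0.9]
finger_gap: -0.0
gripper_force: 0.0
```

```bash
python3 - <<'E'
from h import *
s=readout.sense(); c=tocase(s['tcp_pos'])*1000; print(c.round(1))
a=cam('top'); w=cloud(a)
m=(w[...,2]>.155)&(w[...,2]<.176)&(w[...,0]>.58)&(w[...,0]<.7)&(w[...,1]>-.2)&(w[...,1]<-.12)
L=np.array([tocase(p) for p in w[m]]); print('lid edge x',np.percentile(L[:,0],[2,50,98]),np.percentile(L[:,2],[50,98]))
T=np.array([150,85,260]); d=T-c; print('to approach', d[1].round(),d[0].round(),-d[2].round())
P0=np.array([138,165])
for th in np.arange(1.85,-.05,-.08):
    r=105; P=np.array([60,52])+r*np.array([-np.cos(th),np.sin(th)])+30*np.array([np.sin(th),np.cos(th)])
    q=P+[12,25]; print(round(th,2),q.round(), 'tool y,z rel P0:',(q-P0).round(0)*[1,-1])
E
```

```text
[ -1.8  77.9 260.2]
lid edge x [0.0826378  0.09635563 0.11106654] [0.16745103 0.17333893]
to approach 7.0 152.0 0.0
1.85 [130. 170.] tool y,z rel P0: [-8. -5.]
1.77 [122. 174.] tool y,z rel P0: [-16.  -9.]
1.69 [114. 178.] tool y,z rel P0: [-24. -13.]
1.61 [106. 181.] tool y,z rel P0: [-32. -16.]
1.53 [ 98. 183.] tool y,z rel P0: [-40. -18.]
1.45 [ 89. 185.] tool y,z rel P0: [-49. -20.]
1.37 [ 80. 186.] tool y,z rel P0: [-58. -21.]
1.29 [ 72. 186.] tool y,z rel P0: [-66. -21.]
1.21 [ 63. 186.] tool y,z rel P0: [-75. -21.]
1.13 [ 54. 185.] tool y,z rel P0: [-84. -20.]
1.05 [ 46. 183.] tool y,z rel P0: [-92. -18.]
0.97 [ 37. 181.] tool y,z rel P0: [-101.  -16.]
0.89 [ 29. 177.] tool y,z rel P0: [-109.  -12.]
0.81 [ 21. 174.] tool y,z rel P0: [-117.   -9.]
0.73 [ 14. 169.] tool y,z rel P0: [-124.   -4.]
0.65 [  7. 164.] tool y,z rel P0: [-131.    1.]
0.57 [ -0. 159.] tool y,z rel P0: [-138.    6.]
0.49 [ -7. 153.] tool y,z rel P0: [-145.   12.]
0.41 [-12. 146.] tool y,z rel P0: [-150.   19.]
0.33 [-18. 139.] tool y,z rel P0: [-156.   26.]
0.25 [-22. 132.] tool y,z rel P0: [-160.   33.]
0.17 [-26. 124.] tool y,z rel P0: [-164.   41.]
0.09 [-30. 116.] tool y,z rel P0: [-168.   49.]
0.01 [-33. 108.] tool y,z rel P0: [-171.   57.]
```

Call:
move_arm:
  rows:
    - [0,0,0,2,40,0,1]
    - [0,0,0,4,80,0,1]
    - [0,0,0,6,120,0,1]
    - [0,0,0,7,145,0,1]
    - [0,0,0,7,152,0,1]
    - [0,0,0,7,152,0,1]
    - [0,0,0,7,152,35,1]
    - [0,0,0,7,152,70,1]
    - [0,0,0,7,152,90,1]
    - [0,0,0,7,152,95,1]
    - [0,0,0,7,152,95,1]
    - [0,0,0,7,152,95,1]

```text
t: 11.85
tcp_pos: [0.685, -0.0063, 0.1659]
tool_rot: [0.749, 0.662, -0.0, -0.0]
force: [-0.0, -0.8, 0.6]
finger_gap: -0.002
gripper_force: 0.0
```

```bash
python3 - <<'E'
from h import *
s=readout.sense(); c=tocase(s['tcp_pos'])*1000; print(c.round(1),s['q'].round(2))
a=cam('top'); w=cloud(a)
k=(w[...,2]>.055)&(w[...,2]<.075)
for n,p in {'L':case((0,.08,0)),'R':case((0,-.08,0))}.items():
    m=k&(np.hypot(w[...,0]-p[0],w[...,1]-p[1])<.045); print(n,m.sum(),np.median(w[m],0) if m.any() else 0,p)
E
```

```text
[150.7  85.  165.9] [-0.17  0.71  1.35 -0.    1.09 -0.05]
L 69 [ 0.53225634 -0.00894032  0.06682952] [0.53488812 0.00738656 0.        ]
R 198 [ 0.51217749 -0.1496881   0.06695537] [ 0.51511188 -0.15138656  0.        ]
```

Call:
move_arm:
  rows:
    - [0,0,0,0,-12,-2,1]
    - [0,0,0,0,-21,-4,1]
    - [0,0,0,0,-29,-8,1]
    - [0,0,0,0,-37,-12,1]
    - [0,0,0,0,-45,-15,1]
    - [0,0,0,0,-53,-17,1]
    - [0,0,0,0,-62,-19,1]
    - [0,0,0,0,-71,-20,1]
    - [0,0,0,0,-79,-20,1]
    - [0,0,0,0,-88,-20,1]

```text
t: 12.73
tcp_pos: [0.5978, 0.0043, 0.1859]
tool_rot: [0.749, 0.662, 0.0, 0.001]
force: [3.8, -1.6, -1.0]
finger_gap: 0.002
gripper_force: 1.3
```

```bash
python3 - <<'E'
from h import *
s=readout.sense(); c=tocase(s['tcp_pos'])*1000; print(c.round(1),s['force'])
b=cam('scene');a=cam('top')
c=[cv2.resize(b['img'][100:250,190:340],(390,390)),cv2.resize(a['img'][110:230,200:320],(390,390))]
cv2.imwrite('pics/c5.png',np.hstack(c)[...,::-1])
E
```

```text
[ 62.8  84.7 185.9] [ 3.8145449  -1.62647528 -1.03618322]
```

View pics/c5.png

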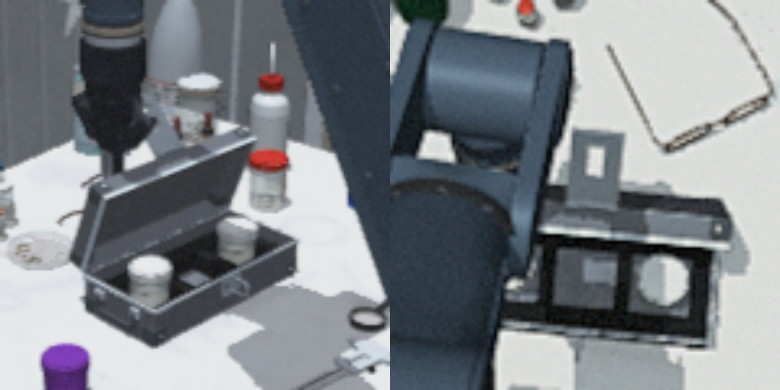

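Both pots stand in the outer bays. The lid is about half closed, pushed by the fingers beside the hasp (top crop (597,168)).

Call:
move_arm:
  rows:
    - [0,0,0,0,-9,1,1]
    - [0,0,0,0,-17,3,1]
    - [0,0,0,0,-26,5,1]
    - [0,0,0,0,-34,9,1]
    - [0,0,0,0,-42,12,1]
    - [0,0,0,0,-49,17,1]
    - [0,0,0,0,-56,22,1]
    - [0,0,0,0,-63,27,1]
    - [0,0,0,0,-70,33,1]
    - [0,0,0,0,-75,40,1]
    - [0,0,0,0,-81,47,1]
    - [0,0,0,0,-85,54,1]

```text
t: 13.83
tcp_pos: [0.5122, 0.0151, 0.1302]
tool_rot: [0.749, 0.662, -0.001, -0.001]
force: [-0.4, 0.4, 1.7]
finger_gap: 0.001
gripper_force: 0.7
```

Call:
move_arm:
  rows:
    - [0,0,0,0,-4,8,1]
    - [0,0,0,0,-7,15,1]
    - [0,0,0,0,-9,21,1]
    - [0,0,0,0,-10,25,1]
    - [0,0,0,0,-10,27,1]
    - [0,0,0,0,-10,28,1]
    - [0,0,0,0,-10,29,1]
    - [0,0,0,0,-10,29,1]

```text
t: 14.5
tcp_pos: [0.5031, 0.0163, 0.1071]
tool_rot: [0.749, 0.663, 0.0, 0.0]
force: [-10.1, 1.0, 46.0]
finger_gap: 0.001
gripper_force: 23.0
```

Call:
move_arm:
  rows:
    - [0,0,0,0,0,-20,1]
    - [0,0,0,0,0,-60,1]
    - [0,0,0,0,0,-100,1]
    - [0,0,0,0,0,-130,1]
    - [0,0,0,20,0,-130,1]
    - [0,0,0,50,0,-130,1]
    - [0,0,0,80,0,-130,1]
    - [0,0,0,80,0,-130,1]
    - [0,0,0,80,0,-130,1]

```text
t: 15.25
tcp_pos: [0.5135, 0.0967, 0.2319]
tool_rot: [0.748, 0.663, -0.0, 0.0]
force: [0.1, -0.1, -0.0]
finger_gap: -0.003
gripper_force: 0.0
```

```bash
python3 - <<'E'
from h import *
s=readout.sense(); print((tocase(s['tcp_pos'])*1000).round(1))
b=cam('scene');a=cam('top'); w=cloud(a)
q=np.array((w.reshape(-1,3)-C0)@RC)*1000; v=~np.isnan(q[:,0])
top=q[v&(abs(q[:,0])<50)&(q[:,1]>-110)&(q[:,1]<-40)&(q[:,2]>60)]; print('lid top z front/back',[np.median(top[(top[:,0]>l)&(top[:,0]<l+15),2]).round(1) for l in(-50,-20,10,35)])
h=q[v&(abs(q[:,1])<30)&(q[:,2]>95)&(q[:,0]>-110)&(q[:,0]<60)]; print('hasp',len(h),np.percentile(h,[2,50,98],axis=0).round(1) if len(h) else '')
c=[cv2.resize(b['img'][130:240,200:310],(390,390)),cv2.resize(a['img'][150:230,220:300],(390,390))]
cv2.imwrite('pics/c6.png',np.hstack(c)[...,::-1])
E
```

```text
[-32.3 166.  231.9]
lid top z front/back [np.float64(82.2), np.float64(82.0), np.float64(82.9), np.float64(81.2)]
hasp 123 [[-100.5  -22.8   96.1]
 [ -85.6   -0.3  130.4]
 [ -68.2   22.6  157.8]]
```

View pics/c6.png

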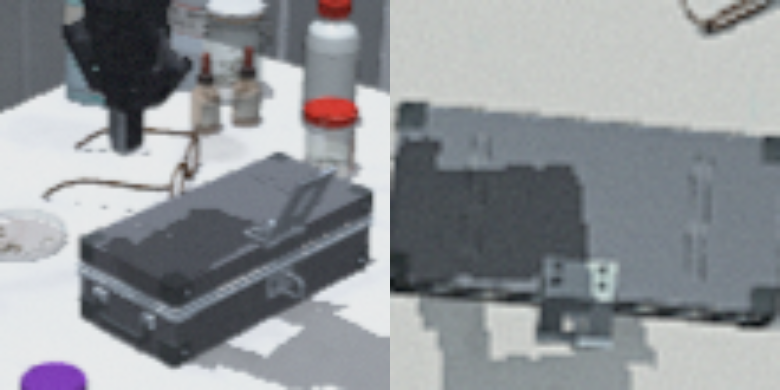

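The lid is shut with its top at 82 mm. The hasp stands up leaning forward, its end at case (-100, 157). I'll push it beside the slot at y=+20 mm.

```bash
python3 - <<'E'
from h import *
c=tocase(readout.sense()['tcp_pos'])*1000
S=np.array([-45,20,160]); d=S-c; print('to start (tool x,y,z):',d[1].round(),d[0].round(),(-d[2]).round())
for f in np.arange(2.7,-.01,-.13):
    r=np.interp(f,[0,1.2],[38,58]); k=np.interp(f,[1.1,2.0],[-1,1])
    P=np.array([-65,84])+r*np.array([-np.sin(f),-np.cos(f)])+4*np.array([-np.cos(f),np.sin(f)])
    q=P+[14*k,25]; print(f.round(2),q.round(),(q[0]-S[0]).round(),-(q[1]-S[2]).round())
E
```

```text
to start (tool x,y,z): -144.0 -13.0 72.0
2.7 [-72. 163.] -27.0 -3.0
2.57 [-79. 160.] -34.0 0.0
2.44 [-85. 156.] -40.0 4.0
2.31 [-91. 151.] -46.0 9.0
2.18 [-96. 145.] -51.0 15.0
2.05 [-101.  139.] -56.0 21.0
1.92 [-107.  133.] -62.0 27.0
1.79 [-113.  126.] -68.0 34.0
1.66 [-119.  118.] -74.0 42.0
1.53 [-124.  111.] -79.0 49.0
1.4 [-128.  103.] -83.0 57.0
1.27 [-130.   96.] -85.0 64.0
1.14 [-131.   89.] -86.0 71.0
1.01 [-128.   83.] -83.0 77.0
0.88 [-122.   79.] -77.0 81.0
0.75 [-116.   75.] -71.0 85.0
0.62 [-110.   72.] -65.0 88.0
0.49 [-104.   70.] -59.0 90.0
0.36 [-98.  69.] -53.0 91.0
0.23 [-92.  69.] -47.0 91.0
0.1 [-87.  70.] -42.0 90.0
```

Call:
move_arm:
  rows:
    - [0,0,0,-40,-4,0,1]
    - [0,0,0,-80,-8,0,1]
    - [0,0,0,-120,-11,0,1]
    - [0,0,0,-140,-13,10,1]
    - [0,0,0,-144,-13,35,1]
    - [0,0,0,-144,-13,60,1]
    - [0,0,0,-144,-13,72,1]
    - [0,0,0,-144,-13,72,1]
    - [0,0,0,-144,-13,72,1]
    - [0,0,0,-144,-13,72,1]

```text
t: 16.18
tcp_pos: [0.4835, -0.0465, 0.1608]
tool_rot: [0.749, 0.662, 0.0, 0.001]
force: [-0.6, -0.8, 0.8]
finger_gap: 0.001
gripper_force: 0.0
```

Call:
move_arm:
  rows:
    - [0,0,0,0,-14,0,1]
    - [0,0,0,0,-27,-1,1]
    - [0,0,0,0,-34,0,1]
    - [0,0,0,0,-40,4,1]
    - [0,0,0,0,-46,9,1]
    - [0,0,0,0,-51,15,1]
    - [0,0,0,0,-56,21,1]
    - [0,0,0,0,-62,27,1]
    - [0,0,0,0,-68,34,1]
    - [0,0,0,0,-74,42,1]
    - [0,0,0,0,-79,49,1]
    - [0,0,0,0,-83,57,1]

```text
t: 17.18
tcp_pos: [0.4005, -0.0357, 0.1026]
tool_rot: [0.749, 0.662, 0.0, 0.0]
force: [-0.8, -0.4, 1.3]
finger_gap: 0.001
gripper_force: 0.2
```

```bash
python3 - <<'E'
from h import *
s=readout.sense();print((tocase(s['tcp_pos'])*1000).round(1),s['force'])
b=cam('scene');save(b,'x.png')
cv2.imwrite('pics/c7.png',cv2.resize(b['img'][130:240,200:310],(440,440))[...,::-1])
E
```

```text
[-128.    20.7  102.6] [-0.80905533 -0.40039781  1.30050035]
```

View pics/c7.png

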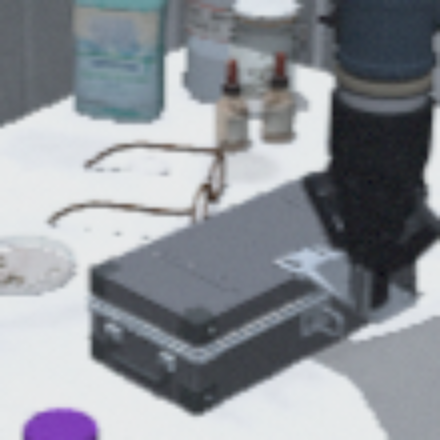

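The hasp is now pointing out forward under the finger, clear of the staple (crop (320,318)).

Call:
move_arm:
  rows:
    - [0,0,0,0,-2,7,1]
    - [0,0,0,0,-3,14,1]
    - [0,0,0,0,0,20,1]
    - [0,0,0,0,6,24,1]
    - [0,0,0,0,12,28,1]
    - [0,0,0,0,18,31,1]
    - [0,0,0,0,24,33,1]
    - [0,0,0,0,30,34,1]
    - [0,0,0,0,36,34,1]
    - [0,0,0,0,41,33,1]
    - [0,0,0,0,44,33,1]
    - [0,0,0,0,46,33,1]

```text
t: 18.23
tcp_pos: [0.4463, -0.0412, 0.0704]
tool_rot: [0.749, 0.662, -0.0, -0.0]
force: [-5.5, -1.0, 0.0]
finger_gap: -0.002
gripper_force: 2.9
```

```bash
python3 - <<'E'
from h import *
s=readout.sense();print((tocase(s['tcp_pos'])*1000).round(1),(RC.T@s['force']).round(1))
E
```

```text
[-81.9  20.9  70.4] [-5.3 -1.6  0. ]
```

Call:
move_arm:
  rows:
    - [0,0,0,0,2,0,1]
    - [0,0,0,0,3,0,1]
    - [0,0,0,0,3,0,1]
    - [0,0,0,0,3,0,1]

```text
t: 18.57
tcp_pos: [0.4464, -0.0411, 0.0704]
tool_rot: [0.749, 0.662, -0.002, -0.003]
force: [-7.1, -2.8, 3.3]
finger_gap: -0.002
gripper_force: 3.8
```

Call:
move_arm:
  rows:
    - [0,0,0,0,-20,0,1]
    - [0,0,0,0,-45,0,1]
    - [0,0,0,0,-55,-20,1]
    - [0,0,0,0,-55,-60,1]
    - [0,0,0,0,-55,-100,1]
    - [0,0,0,30,-55,-130,1]
    - [0,0,0,70,-55,-130,1]
    - [0,0,0,110,-55,-130,1]
    - [0,0,0,150,-55,-130,1]
    - [0,0,0,150,-55,-130,1]
    - [0,0,0,150,-55,-130,1]

```text
t: 19.48
tcp_pos: [0.4137, 0.116, 0.2009]
tool_rot: [0.747, 0.664, 0.001, 0.001]
force: [0.5, -1.0, -0.8]
finger_gap: -0.0
gripper_force: 0.0
```

```bash
python3 - <<'E'
from h import *
b=cam('scene');a=cam('top'); w=cloud(a)
def Q(s): return ((cloud(s).reshape(-1,3)-C0)@RC*1000)
q=Q(a); v=~np.isnan(q[:,0])
top=q[v&(abs(q[:,0])<50)&(abs(q[:,1])<110)&(q[:,2]>60)]; print('lid top',[np.median(top[(top[:,0]>l)&(top[:,0]<l+15),2]).round(1) for l in(-50,-20,10,35)])
q=Q(b); h=q[(abs(q[:,1])<22)&(abs(q[:,1])>9)&(q[:,0]>-115)&(q[:,0]<-55)&(q[:,2]>10)&(q[:,2]<78)]
print(len(h),'slope dx/dz',np.polyfit(h[:,2],h[:,0],1).round(3),[np.median(h[(h[:,2]>l)&(h[:,2]<l+15),0]).round(1) for l in(12,27,42,57)])
w=cloud(a)
for n,(x,y) in {'potB':(.46,.319),'tall':(.593,-.345)}.items():
    k=(np.hypot(w[...,0]-x,w[...,1]-y)<.05)&(w[...,2]>.055); print(n,k.sum(),np.median(w[k],0) if k.any() else '')
c=[cv2.resize(b['img'][130:240,200:310],(390,390)),cv2.resize(a['img'][130:250,200:320],(390,390))]
cv2.imwrite('pics/c8.png',np.hstack(c)[...,::-1])
E
```

```text
lid top [np.float64(82.6), np.float64(82.1), np.float64(81.8), np.float64(82.1)]
88 slope dx/dz [ 2.1000e-02 -6.8343e+01] [np.float64(-67.3), np.float64(-68.1), np.float64(-66.7), np.float64(-66.7)]
potB 191 [0.45836444 0.31924681 0.06123326]
tall 257 [ 0.59217284 -0.34304971  0.07693753]
```

View pics/c8.png

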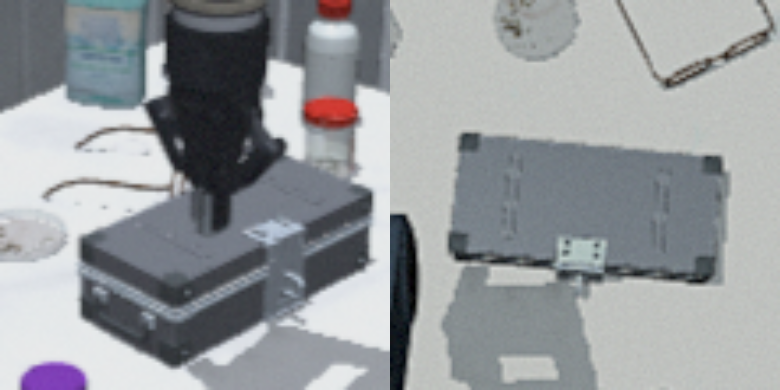

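The hasp is flat with the staple through its slot (scene crop (292,285), slope 0.02 rad). The lid is shut and the robot is clear.

```bash
python3 -c "
from station import order; print(order.sign_off())"
```

```text
the job is handed in; nothing more can be done
None
```

The job is handed in: two short pots stand in the left and right bays, the third is still on the bench where it was, the lid is shut and the hasp lies flat over the staple. The sign-off returned no verdict.

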